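# Park the microtome carriage

## Task

Press the lock button on top of the microtome's carriage and, keeping it held down for the whole slide, push the carriage away from the knife holder until it is fully home against the end stop; then let the button spring up so that it locks there. This is all fingertip work, nothing needs gripping; leave the bottle, jar, box and brush pot alone.

Things in the scene. Friction and masses are not known exactly. Their poses are not given: they have to be found in the camera images.
- microtome: Bench microtome, fixed: grey cast base 170 mm (its x) by 360 mm (its y), 50 mm high, two steel rails along its y; origin at the centre of its underside, on the table. A carriage rides on the rails. Towards +y the end stop is clamped on the rails, each time elsewhere. The knife holder is near the -y end; a black wheel juts from that end.
- knife_holder (a point): Top centre of the knife holder, its highest level, 142 mm above the table: a fixed grey pedestal with a dark jaw, 60 mm (microtome x) by 130 mm (y), on the microtome's -x flank near its -y end.
- carriage (a joint): Carriage position along the microtome's +y, m: 0 at the start (knife end); home on the end stop at 0.10 to 0.145. Aluminium block 140 mm (x) by 110 mm (y), top 106 mm above the table, captive on the rails. Latched (gives 1 to 4 mm) unless the lock button is down, then slides with about 2 N. A clamp with specimen on its -x half is 135 mm above the table at its highest.
- lock_button (a joint): How far the lock button is pressed, m: 0 up, 0.006 fully down. Its latch drops into a rack every 10 mm along the way, and into a last notch when the carriage is home; the carriage is free from 0.003 on. Sprung: about 4.5 N to start, 7.5 N when fully down; springs up by itself when let go at home.
- button_top (a point): Centre of the top face of the lock button, on the carriage's +x half: a black flat level key 36 mm (microtome x) by 42 mm (y), top 128.5 mm above the table when up, travel 6 mm straight down. The point rides with carriage and button. Press it down and push or drag towards +y: friction on the key or the thumb rest carries the carriage along.
- thumb_rest (a point): Top edge, on the button's side, of the thumb rest: an upright aluminium plate 44 mm wide (microtome x), 10 mm thick, fixed to the carriage on the end-stop side of the button. Its near face is 30 mm towards +y from the button's centre, its top 150 mm above the table. The finger holding the button can push against this face.
- carriage_front (a point): Point on the carriage's +y end face that meets the end stop, 89 mm above the table, 53 mm towards +y from the button's centre.
- stop_face (a point): Point level with the faces of the end stop's two black rubber buffers; carriage_front meets it when the carriage is home. The end stop is a grey upright wall across the rails, 130 mm wide (microtome x), top 110 mm above the table, with a black clamp knob on top (132 mm). Firmly clamped: it does not yield.
- reagent_bottle: Loose amber bottle with blue cap, 54 mm across, 130 mm tall, beside the microtome's +x flank. Origin: centre of its underside. Leave alone.
- slide_box: Loose white carton of slides 55 x 85 x 32 mm, beside the +x flank. Origin: centre of its underside. Leave alone.
- specimen_jar: Loose glass jar with a steel lid, 52 mm across, 60 mm tall, beyond the end stop. Origin: centre of its underside. Leave alone.
- brush_pot: Loose blue ceramic pot 68 mm across, 85 mm tall, with two brushes up to 143 mm, beyond the knife end. Origin: centre of its underside. Leave alone.

How it is judged:
On the way, in this order (a step that is already met when the one before it is completed fails the run):
1. the lock button is pressed down with the carriage still at its start (value of joint lock_button above 0.003 m and value of joint carriage below 0.04 m), for 0.1 s.
2. the carriage meets the end stop with the button still held down (y of carriage_front in the frame of stop_face above -0.003 m and value of joint lock_button above 0.002 m), for 0.1 s.
At the end, for the whole second after the job is handed in: The carriage rests within 3 mm of the end stop with the lock button sprung up again (less than 1 mm down) (y of carriage_front in the frame of stop_face above -0.003 m and value of joint lock_button below 0.001 m and velocity of joint carriage between -0.005 and 0.005 m/s); the robot touches nothing.
It fails at once if the lock button is let up in the middle of the slide (value of joint lock_button below 0.001 m and value of joint carriage above 0.008 m and y of carriage_front in the frame of stop_face below -0.008 m).
It fails at once if a bystander is shoved, tipped or lifted (moved over 15 mm) (distance of any of reagent_bottle, slide_box, specimen_jar, brush_pot from where it was at the start of the episode above 0.015 m or angle between any of reagent_bottle, specimen_jar, brush_pot's own z axis and vertical above 0.3 rad).
It also fails if it takes over 38 s, if anything falls off the work surface, if the arm or the gripper's body presses on something with over 40 N, if the wrist force passes 120 N, or if a joint passes its speed limit or range.

## Robot

A 6-joint arm with a two-finger parallel gripper is mounted at the origin on the work surface. World frame = base frame: x ahead of the robot, y to its left, z up, the work surface at z = 0. Lengths are in m, angles in rad, forces in N, time in s.
With the tool pointing down it reaches from about 0.35 to 0.775 m from the base axis. Payload 7.3 kg.
Tool frame: the origin (TCP) lies at the very end of the fingers, on their centre line; the grasp point (between the pads) lies 19 mm behind it; z points along the fingers, y is the line along which they close (so a half turn about z gives the same grasp; the last joint's range is limited). The gripper opens to 92 mm and grips with 3 to 60 N. Pads are 19 mm wide; open, the fingers measure 130 mm over their backs; the gripper's body (75 mm by 190 mm) begins 47 mm behind the grasp point.
Start: joints at [-1.353, 0.342, 1.524, -0, 1.275, -0.146], TCP at [0.187, -0.491, 0.227] pointing down, gripper open.
Joint ranges: [-2.53, 2.53], [-0.77, 2.02], [0.04, 2.7], [-1, 4.14], [0.28, 2.66], [-3.11, 3.11]. Speed limits (rad/s): [2.57, 2.57, 3.14, 3.14, 3.14, 3.14].

## Interface

Orientations are given as [roll, pitch, yaw] about the fixed x, y, z axes, in that order (R = Rz(yaw) Ry(pitch) Rx(roll)).
In Python, from cell import robot, read_camera, get_calibration gives the robot as it stands. The module is installed in compiled form; this text tells all that it offers.
- The arm moves only by the tool send_rows, never from a script. Its argument "plan" is a list of rows, each a list of 2 entries, a list of its own where there are three numbers: the shift along the tool's x, y, z as a fraction of full scale, then the turn, a rotation vector about the tool's x, y, z as a fraction of full scale. A call has exactly 10 rows; each row shifts and turns the commanded pose from where the row before left it, along the tool's axes as they then stand; what a row does not reach is not made up. Full scale, the value 1, is 0.025 m for a shift and 90 degrees for a turn. A row lasts 1/8 s, in which the tool goes at most 62.5 mm and 10.7 degrees, less where a joint would pass 70% of its speed; a pose out of reach is approached as far as the arm can. A call with a number of a shift or a turn outside -1 to 1 is refused whole. A call with a gripper value outside its range is refused whole. "gripper" is the opening, from -1 (shut) to 1 (fully open), so that 0 is half open, set as the call begins (left out, the last holds). The fingers move at their own pace and stop on an object; "force" is the grip in N (left out, the last holds). Time passes only in rows, so rows that do not move let the fingers close, or fill a call up. It gives the time, the measured TCP pose, the force, the opening and the grip force at its end, in the units of the state.
- robot.observe(): the state, without advancing time (a new reading comes with each control period).
- read_camera(name): name is "side" or "top" or "wrist"; returns (picture, depth): 420x560x3 uint8, blue, green, red; 420x560 float32, m along the optical axis (not along the pixel's ray), 0 where there is no reading.
- get_calibration(name): a dict with "intrinsics" (3x3 intrinsics, pixels), "rvec" (rotation vector, rad) and "tvec" (3), from world to camera coordinates, as OpenCV has them. Camera axes: x right, y down, z forward; pixel columns grow to the right and rows downward; lengths in m; the calibration is good to about 2 mm. A picture is of the moment at which its call begins: read the wrist's pose just before it. get_calibration takes no time and is no camera call; for the wrist camera it gives the pose at the moment of the call.
- robot.hand_in(): hands the job in; it is judged then, once.
The state is a dict: "time": time; "qpos": joint angles; "qvel": joint speeds; "joint_efforts": joint torques, N m; "tool_pos": TCP position; "tool_rot": TCP orientation; "contact_force": force on the tool from outside, world axes, zero at the start; "torque": the same for the moment, N m; "opening": finger opening in m; "grip_force": force on a finger pad.
Only numpy, scipy, OpenCV 4.12 (cv2) and the standard library are available. Lean on these libraries where they do the work, as an engineer would, in place of code of your own. Each camera call takes 0.05 s, during which the arm holds its last target. There are 200 camera calls.

## Working session

There is one attempt and no reset: what is moved stays moved. The work goes in short steps, Python scripts to look and compute and a tool call to move; the robot and the scene stay as the last step left them, time stands still between calls to the robot, and variables do not carry over. Pictures are saved under pics/ and viewed, at most 10 in all, crops included, and the job is handed in when it is done.

Besides the shell and the picture viewer there is one more tool, called after "Emit:" as a command line: name --argument value ..., lists and objects as JSON in quotes. send_rows: Moves the arm, as the interface text tells. Shift numbers are shares of 0.025 m and turn numbers shares of 90 degrees, none past 1 either way. Its arguments: {"type":"object","properties":{"plan":{"type":"array"},"gripper":{"type":"number"},"force":{"type":"number"}},"required":["plan"]}

```bash
mkdir -p pics
cat > h.py <<'E'
import cv2, numpy as np
from cell import robot, read_camera, get_calibration
def cal(n):
    c=get_calibration(n); K=np.array(c["intrinsics"]); R=cv2.Rodrigues(np.array(c["rvec"],float))[0]; t=np.array(c["tvec"],float).ravel()
    return K,R,t
def cloud(d,c):
    K,R,t=c; v,u=np.mgrid[:d.shape[0],:d.shape[1]]
    p=np.stack([(u-K[0,2])/K[0,0]*d,(v-K[1,2])/K[1,1]*d,d],-1)
    return (p-t)@R
E
python3 - <<'E'
from h import *
for n in("top","side"):
    c=cal(n); p,d=read_camera(n); cv2.imwrite(f"pics/{n}0.png",p); np.savez(f"{n}0.npz",p=p,d=d,w=cloud(d,c)); print(n,-c[1].T@c[2],c[0][0,0],(d>0).mean())
s=robot.observe(); print(s["time"],s["tool_pos"],s["tool_rot"],s["contact_force"])
E
```

```text
top [0.33892279 0.02751249 1.26663842] 529.7900502069529 0.995875850340136
side [0.52595215 0.76554993 0.75164189] 449.99349511803814 0.9962074829931973
0.1 [ 0.18675487 -0.49025836  0.22612611] [-3.14022552e+00 -1.87781434e-04  3.63810701e-01] [1.216557  0.1007938 0.4925035]
```

View pics/top0.png

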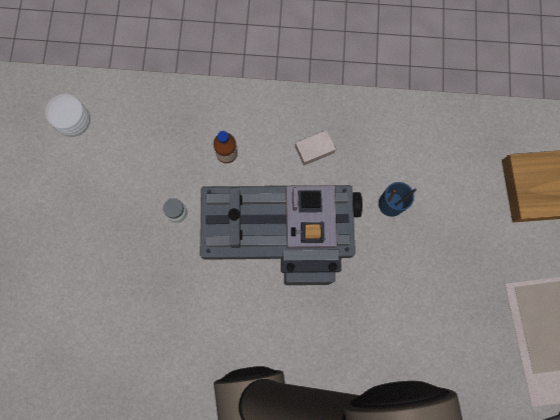

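View pics/side0.png

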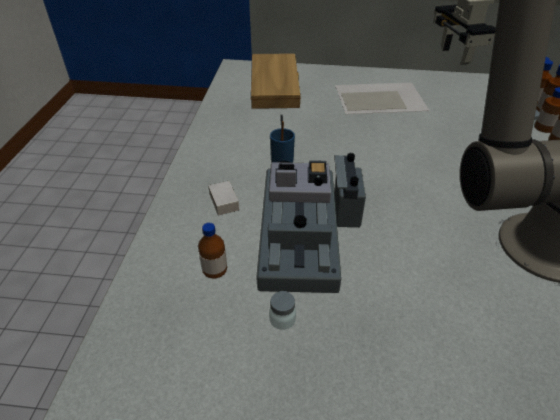

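The top view shows the key at about (310,200), the thumb rest at (295,200), the carriage from column 287 to 337, and the end stop at about column 235. The side view agrees. The slide runs to image left, which is world +y.

Run:
```python
from h import *
z=np.load("top0.npz"); p=z["p"].astype(int); w=z["w"]
reg=np.zeros(p.shape[:2],bool); reg[180:262,195:362]=1
x,y,h=w[...,0],w[...,1],w[...,2]
# base top
def rect(m,n):
    pts=w[m][:,:2].astype(np.float32); r=cv2.minAreaRect(pts*1000); print(n,m.sum(),"ctr",np.round(r[0],1),"size",np.round(r[1],1),"ang",round(r[2],2),"z med",np.median(h[m]).round(4)); return r
rect(reg&(h>.04)&(h<.056),"base")
c=reg.copy(); c[:,:284]=0; c[249:]=0
rect(c&(h>.101)&(h<.111),"carriage")
k=c.copy(); k[:182]=0;k[218:]=0
rect(k&(h>.118)&(h<.134)&(p.max(-1)<60),"key")
rect(k&(h>.14)&(h<.156),"rest")
s=reg.copy(); s[:,255:]=0
rect(s&(h>.104)&(h<.116),"stop")
rect(s&(h>.09)&(h<.116),"stop2")
rect(s&(h>.122),"knob")
print(np.round(h[200,284:340:2]*1000),np.round(h[210,225:260]*1000))
```

```text
base 4370 ctr [571.9   7.6] size [170.7 378.5] ang 4.68 z med 0.0496
carriage 1909 ctr [577.8 -58.2] size [140.5 109.8] ang 4.12 z med 0.1058
key 308 ctr [609.3 -53.6] size [36.7 42.1] ang 6.03 z med 0.1282
rest 88 ctr [605.  -17.5] size [43.1  8.8] ang 3.99 z med 0.1488
stop 458 ctr [563.3 112. ] size [129.1  22.5] ang 5.03 z med 0.1096
stop2 518 ctr [563.1 110.2] size [129.6  26.5] ang 4.86 z med 0.1093
knob 140 ctr [455.3  77.7] size [252.4  23.7] ang 17.97 z med 0.1322
[  74.   82.  104. 1267.  105.  147.  147.  107.  112.  129.  127.  131.
  131.  126.  125.  127.  129.  131.  121.  103.  106.  107.  105.  108.
  103.  107.   76.   74.] [ 52.  51.  55.  51.  51. 127. 127. 135. 132. 130. 131. 131. 129. 132.
 110.  82.  52.  47.  50.  49.  50.  50.  53.  55.  47.  45.  50.  52.
  49.  50.  48.  48.  53.  48.  53.]
```

Emit:
send_rows --plan '[[[0,0,0],[0,0,-0.082]],[[0,0,0],[0,0,-0.082]],[[0,0,0],[0,0,-0.082]],[[0,0,0],[0,0,-0.082]],[[0,0,0],[0,0,-0.082]],[[0,0,0],[0,0,-0.082]],[[0,0,0],[0,0,-0.082]],[[0,0,0],[0,0,-0.082]],[[0,0,0],[0,0,-0.082]],[[0,0,0],[0,0,-0.082]]]' --gripper -1 --force 20

```text
time: 1.35
tool_pos: [0.1868, -0.4904, 0.2263]
tool_rot: [-3.141, -0.001, 1.656]
contact_force: [0.5, -0.2, -0.5]
opening: 0.0007
grip_force: 0.0
```

Emit:
send_rows --plan '[[[0.82,0.91,0],[0,0,0]],[[0.82,0.91,0],[0,0,0]],[[0.82,0.91,0],[0,0,0]],[[0.82,0.91,0],[0,0,0]],[[0.82,0.91,0],[0,0,0]],[[0.82,0.91,0],[0,0,0]],[[0.82,0.91,0],[0,0,0]],[[0.82,0.91,0],[0,0,0]],[[0.82,0.91,0],[0,0,0]],[[0.82,0.91,0],[0,0,0]]]'

```text
time: 2.6
tool_pos: [0.3975, -0.267, 0.2264]
tool_rot: [-3.141, -0.0, 1.652]
contact_force: [0.0, -0.8, 0.2]
opening: 0.0003
grip_force: 0.0
```

Emit:
send_rows --plan '[[[0.82,0.91,0],[0,0,0]],[[0.82,0.91,0],[0,0,0]],[[0.82,0.91,0],[0,0,0]],[[0.82,0.91,0],[0,0,0]],[[0.82,0.91,0],[0,0,0]],[[0.82,0.91,0],[0,0,0]],[[0.82,0.91,0],[0,0,0]],[[0.82,0.91,0],[0,0,0]],[[0.82,0.91,0],[0,0,0]],[[0,0,0],[0,0,0]]]'

```text
time: 3.85
tool_pos: [0.5867, -0.0659, 0.2259]
tool_rot: [-3.141, -0.001, 1.654]
contact_force: [0.0, 0.9, 0.2]
opening: 0.0006
grip_force: 0.0
```

Run:
```python
from h import *
c=cal("wrist"); p,d=read_camera("wrist"); w=cloud(d,c); cv2.imwrite("pics/w0.png",p)
x,y,h=w[...,0],w[...,1],w[...,2]; p=p.astype(int)
a=np.radians(4.7); ex=np.array([np.cos(a),np.sin(a)]); ey=np.array([-np.sin(a),np.cos(a)])
near=(abs(x-.605)<.045)&(abs(y+.04)<.06)&(d>0)
for n,m in(("key",near&(h>.122)&(h<.134)&(p.max(-1)<70)),("rest",near&(h>.145)&(h<.155))):
    if m.sum()<20: print(n,m.sum()); continue
    r=cv2.minAreaRect((w[m][:,:2]*1000).astype(np.float32)); print(n,m.sum(),r,np.median(h[m]))
s=robot.observe(); print(s["tool_pos"])
```

```text
key 1895 ((609.2597045898438, -52.71323776245117), (36.0092658996582, 41.34518051147461), 4.088783264160156) 0.1287073476579145
rest 713 ((606.2489013671875, -17.968631744384766), (43.7507438659668, 9.311027526855469), 4.716476917266846) 0.14993037108816615
[ 0.58603268 -0.06684783  0.22596769]
```

View pics/w0.png

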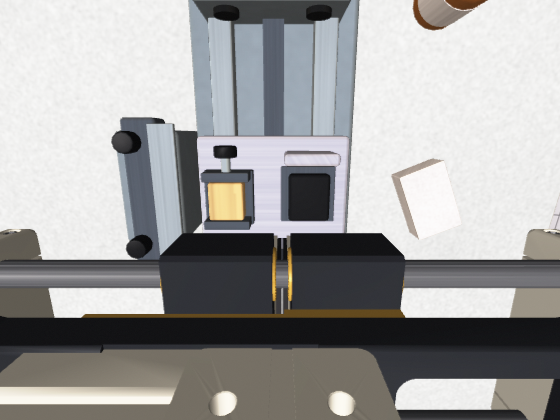

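The wrist view shows the key at (310,195), the thumb rest at (312,158), and the stop buffers at (227,13) and (319,13). The sizes and heights match the data given.

Emit:
send_rows --plan '[[[0.45,0.48,0],[0,0,0]],[[0.45,0.48,0],[0,0,0]],[[0,0,0.72],[0,0,0]],[[0,0,0.72],[0,0,0]],[[0,0,0.72],[0,0,0]],[[0,0,0.72],[0,0,0]],[[0,0,0.72],[0,0,0]],[[0,0,0],[0,0,0]],[[0,0,0],[0,0,0]],[[0,0,0],[0,0,0]]]'

```text
time: 5.15
tool_pos: [0.6088, -0.0431, 0.1377]
tool_rot: [3.14, 0.001, 1.652]
contact_force: [0.1, -0.4, 0.8]
opening: 0.0005
grip_force: 0.0
```

Emit:
send_rows --plan '[[[0,0,0.1],[0,0,0]],[[0,0,0.1],[0,0,0]],[[0,0,0.1],[0,0,0]],[[0,0,0.08],[0,0,0]],[[0,0,0.08],[0,0,0]],[[0,0,0.08],[0,0,0]],[[0,0,0],[0,0,0]],[[0,0,0],[0,0,0]],[[0,0,0],[0,0,0]],[[0,0,0],[0,0,0]]]'

```text
time: 6.4
tool_pos: [0.6082, -0.0431, 0.124]
tool_rot: [3.141, 0.0, 1.652]
contact_force: [-3.1, 0.2, 6.7]
opening: 0.0003
grip_force: 3.3
```

Emit:
send_rows --plan '[[[0,0,0.04],[0,0,0]],[[0.1,0,0],[0,0,0]],[[0.2,0,0],[0,0,0]],[[0.2,0,0],[0,0,0]],[[0.2,0,0],[0,0,0]],[[0.2,0,0],[0,0,0]],[[0.2,0,0],[0,0,0]],[[0.2,0,0],[0,0,0]],[[0.2,0,0],[0,0,0]],[[0.2,0,0],[0,0,0]]]'

```text
time: 7.65
tool_pos: [0.6048, -0.0012, 0.123]
tool_rot: [3.141, 0.001, 1.652]
contact_force: [-4.0, -1.5, 7.9]
opening: 0.0008
grip_force: 3.5
```

Emit:
send_rows --plan '[[[0.2,0,0],[0,0,0]],[[0.2,0,0],[0,0,0]],[[0.2,0,0],[0,0,0]],[[0.2,0,0],[0,0,0]],[[0.2,0,0],[0,0,0]],[[0.2,0,0],[0,0,0]],[[0.2,0,0],[0,0,0]],[[0.2,0,0],[0,0,0]],[[0.1,0,0],[0,0,0]],[[0,0,0],[0,0,0]]]'

```text
time: 8.9
tool_pos: [0.6012, 0.0417, 0.123]
tool_rot: [3.142, 0.0, 1.652]
contact_force: [-2.9, 0.0, 7.2]
opening: 0.0005
grip_force: 3.5
```

Run:
```python
from h import *
c=cal("wrist"); p,d=read_camera("wrist"); cv2.imwrite("pics/w1.png",p); w=cloud(d,c)
h=w[...,2]; x=w[...,0];y=w[...,1]
a=np.radians(4.7); Y=-np.sin(a)*(x-.609)+np.cos(a)*(y+.053)
X=np.cos(a)*(x-.609)+np.sin(a)*(y+.053)
m=(h>.146)&(h<.154)&(abs(X)<.03)&(d>0)&(Y>.05)&(Y<.2)
print("rest Y-range",np.percentile(Y[m],[2,50,98]),m.sum())
for lo,hi in((.02,.04),(-.11,-.07)):
  for zr in((.102,.114),(.075,.1)):
    m=(X<hi)&(X>lo)&(h>zr[0])&(h<zr[1])&(Y>.04)&(Y<.2); print(lo,zr,m.sum(),np.histogram(Y[m],np.arange(.04,.2,.005))[0])
s=robot.observe(); print(s["tool_pos"],s["contact_force"])
```

```text
rest Y-range [0.10430173 0.12085392 0.12473509] 1925
0.02 (0.102, 0.114) 2243 [  0   0   0   0   0   0   0   0   0   0   0   0  81 108 121 168 215 239
 250 139   0   0   0  59 218 207 222 198  18   0   0]
0.02 (0.075, 0.1) 109 [  0   0   0   0   0   0   0   0   0   0   0   0   0   0   0   0   0   0
   0 109   0   0   0   0   0   0   0   0   0   0   0]
-0.11 (0.102, 0.114) 3582 [  0   0   0   0   0   0   0   0   0   0   0   0   8 245 214  82  95 318
 444 246   0   0   3 142 464 421 475 425   0   0   0]
-0.11 (0.075, 0.1) 216 [  0   0   0   0   0   0   0   0   0   0   0   0   0   0   0   0   0   0
   0 174   0   0  20  22   0   0   0   0   0   0   0]
[0.60117506 0.04166864 0.12295746] [-3.12993719 -0.3638305   7.00043614]
```

View pics/w1.png

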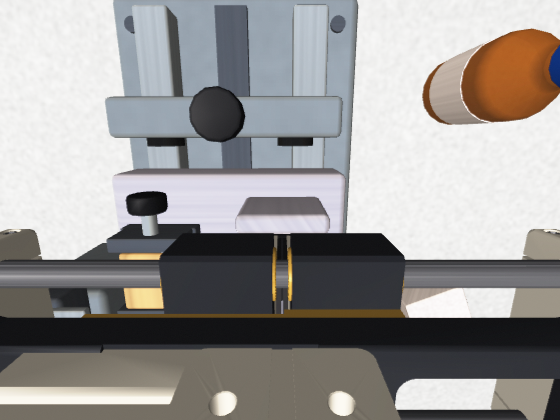

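The carriage front is about 13–15 mm short of the buffers (buffers at (165,142) and (295,142), carriage edge at row 172). The carriage follows the finger, so I'll creep on to contact.

Emit:
send_rows --plan '[[[0.1,0,0],[0,0,0]],[[0.1,0,0],[0,0,0]],[[0.1,0,0],[0,0,0]],[[0.1,0,0],[0,0,0]],[[0.08,0,0],[0,0,0]],[[0.06,0,0],[0,0,0]],[[0.06,0,0],[0,0,0]],[[0.04,0,0],[0,0,0]],[[0.04,0,0],[0,0,0]],[[0,0,0],[0,0,0]]]'

```text
time: 10.2
tool_pos: [0.6001, 0.0577, 0.1231]
tool_rot: [3.141, 0.002, 1.652]
contact_force: [-1.3, -3.3, 6.3]
opening: 0.0006
grip_force: 3.5
```

Emit:
send_rows --plan '[[[0.06,0,0],[0,0,0]],[[0.06,0,0],[0,0,0]],[[0.06,0,0],[0,0,0]],[[0.04,0,0],[0,0,0]],[[0,0,0],[0,0,0]],[[0,0,0],[0,0,0]],[[0,0,0],[0,0,0]],[[0,0,0],[0,0,0]],[[0,0,0],[0,0,0]],[[0,0,0],[0,0,0]]]'

```text
time: 11.45
tool_pos: [0.6007, 0.0629, 0.1235]
tool_rot: [3.138, 0.002, 1.652]
contact_force: [-0.5, -3.6, 7.1]
opening: 0.0004
grip_force: 3.4
```

Run:
```python
from h import *
c=cal("wrist"); p,d=read_camera("wrist"); cv2.imwrite("pics/w2.png",p); w=cloud(d,c)
h=w[...,2]; x=w[...,0];y=w[...,1]
a=np.radians(4.7); Y=-np.sin(a)*(x-.609)+np.cos(a)*(y+.053)
X=np.cos(a)*(x-.609)+np.sin(a)*(y+.053)
for lo,hi in((.02,.04),(-.11,-.07)):
    m=(X<hi)&(X>lo)&(h>.102)&(h<.114)&(Y>.1)&(Y<.2); print(np.histogram(Y[m],np.arange(.12,.2,.002))[0])
s=robot.observe(); print(s["tool_pos"],s["contact_force"])
```

```text
[  1  33  51  53  57  57  64  76  83  87  91  88  95 100  87 110  76   0
   0  39  83  68  84  68  84  84  70  88  80  70  18   0   0   0   0   0
   0   0   0   0]
[ 18 162  99  92  45  38  33  32  38  39  64 141 159 183 166 191 107   2
   2 124 162 151 172 147 183 143 179 186 138 183  21   0   0   0   0   0
   0   0   0   0]
[0.60073502 0.06290708 0.12347446] [ 0.21993853 -4.94405675  6.33323243]
```

View pics/w2.png

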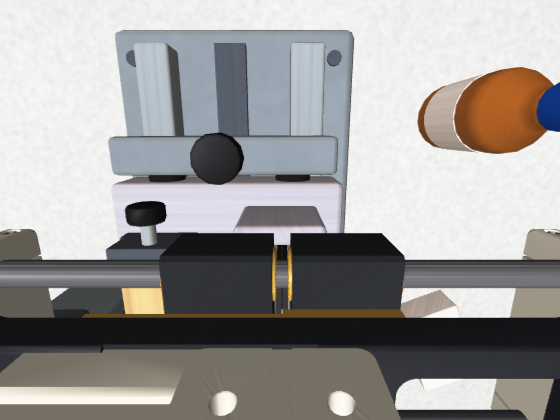

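The buffers now touch the carriage edge (row 178), and the finger has slipped about 6 mm along the key, so the carriage looks home. I'll push on gently to the thumb rest to be sure.

Emit:
send_rows --plan '[[[0.04,0,0],[0,0,0]],[[0.04,0,0],[0,0,0]],[[0.04,0,0],[0,0,0]],[[0.04,0,0],[0,0,0]],[[0,0,0],[0,0,0]],[[0,0,0],[0,0,0]],[[0,0,0],[0,0,0]],[[0,0,0],[0,0,0]],[[0,0,0],[0,0,0]],[[0,0,0],[0,0,0]]]'

```text
time: 12.75
tool_pos: [0.6006, 0.0663, 0.1235]
tool_rot: [3.138, 0.003, 1.652]
contact_force: [0.1, -6.6, 7.7]
opening: 0.0004
grip_force: 4.6
```

Emit:
send_rows --plan '[[[0.04,0,0],[0,0,0]],[[0.04,0,0],[0,0,0]],[[0,0,0],[0,0,0]],[[0,0,0],[0,0,0]],[[0,0,0],[0,0,0]],[[0,0,0],[0,0,0]],[[0,0,0],[0,0,0]],[[0,0,0],[0,0,0]],[[0,0,0],[0,0,0]],[[0,0,0],[0,0,0]]]'

```text
time: 14.0
tool_pos: [0.6005, 0.0663, 0.1235]
tool_rot: [3.138, 0.006, 1.651]
contact_force: [0.9, -14.1, 6.3]
opening: 0.0002
grip_force: 8.7
```

It is firmly against the stop: 14 N and the position no longer changes. I'll ease off and lift.

Emit:
send_rows --plan '[[[-0.04,0,0],[0,0,0]],[[0,0,-0.06],[0,0,0]],[[0,0,-0.08],[0,0,0]],[[0,0,-0.1],[0,0,0]],[[0,0,-0.1],[0,0,0]],[[-0.1,0,-0.3],[0,0,0]],[[-0.1,0,-0.5],[0,0,0]],[[0,0,-0.9],[0,0,0]],[[0,0,-0.9],[0,0,0]],[[0,0,-0.9],[0,0,0]]]'

```text
time: 15.25
tool_pos: [0.5996, 0.0644, 0.2199]
tool_rot: [3.14, -0.0, 1.652]
contact_force: [0.2, -0.7, 0.6]
opening: 0.0005
grip_force: 0.0
```

Emit:
send_rows --plan '[[[-1,0,-0.3],[0,0,0]],[[-1,0,0],[0,0,0]],[[-1,0,0],[0,0,0]],[[-1,0,0],[0,0,0]],[[0,0,0],[0,0,0]],[[0,0,0],[0,0,0]],[[0,0,0],[0,0,0]],[[0,0,0],[0,0,0]],[[0,0,0],[0,0,0]],[[0,0,0],[0,0,0]]]'

```text
time: 16.5
tool_pos: [0.6076, -0.0354, 0.2257]
tool_rot: [-3.141, 0.0, 1.652]
contact_force: [0.6, 0.0, 0.6]
opening: 0.0004
grip_force: 0.0
```

Run:
```python
from h import *
c=cal("wrist"); p,d=read_camera("wrist"); cv2.imwrite("pics/w3.png",p); w=cloud(d,c)
h=w[...,2]; x=w[...,0];y=w[...,1]
a=np.radians(4.7); Y=-np.sin(a)*(x-.609)+np.cos(a)*(y+.053)
X=np.cos(a)*(x-.609)+np.sin(a)*(y+.053)
m=(abs(X)<.012)&(abs(Y-.102)<.014); print("key z",np.median(h[m]),m.sum())
m=(X<.04)&(X>.02)&(h>.102)&(h<.114)&(Y>.1)&(Y<.2); print(np.histogram(Y[m],np.arange(.14,.18,.002))[0])
s=robot.observe(); print(s["time"],s["tool_pos"],s["contact_force"])
```

```text
key z 0.12882490007535355 1095
[37 33 36 36 35 40 16  0  0 69 48 35 41 42 42 44 37 45 35]
16.55 [ 0.6076255  -0.03548011  0.22570246] [ 0.35936952 -0.53408797 -0.65633986]
```

View pics/w3.png

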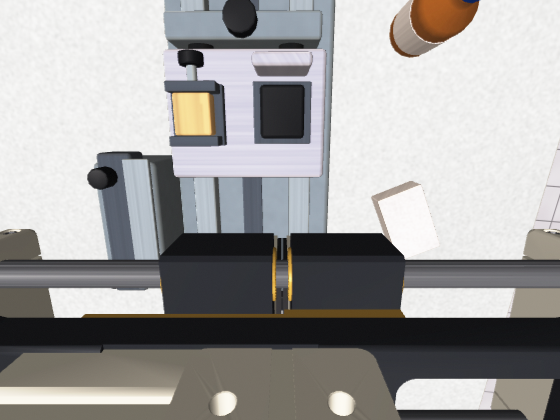

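The key is back up at 128.8 mm (pixel (282,110)). The carriage sits on the buffers (row 47), and the arm is clear of everything.

```bash
python3 -c "
from cell import robot; print(robot.hand_in())"
```

```text
the job is handed in; nothing more can be done
None
```

The job is handed in: the button was held down for the whole slide, the carriage went home against the end stop, the button has sprung up, and the arm is clear; the hand-in gave no verdict.

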